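# Load a wire spool onto the de-reeler

## Task

Lift the lid off the storage box by its knob and lay it flat on the bench, knob up. The wire spool inside lies on its side: take it out, stand it on end on the bench and let go of it, then take it again and load it onto the upright spindle of the de-reeler, turning it until the drive pin drops into one of the slots of its flange and it sits fully home on the drive plate. Do not ram it down onto the pin, and leave the solder reel, tape roll and flux bottle where they are.

Things in the scene. Friction and masses are not known exactly. Their poses are not given: they have to be found in the camera images.
- storage_box: grey plastic box fixed to the bench, 142 x 90 mm outside, rim 68 mm above the bench, walls and floor 4 mm. Origin: middle of its underside, on the bench; x along its long side, z up. Two low ribs along x (at y = +-14 mm, tops 9 mm above the bench) cradle the spool.
- lid: loose grey lid of the box, 150 x 98 mm, 0.16 kg: a 5 mm plate (top 11 mm above the origin) with a 6 mm lip beneath and a round black knob on top. Origin: centre of the lip's lower edge; z up through the knob, x along the long side. Knob head 26 mm across, 22 to 32 mm above the origin (top 37, neck 14 mm across). The origin is at z = 62 mm on the box, about 0 when laid on the bench.
- wire_spool: black spool full of copper wire, about 0.22 kg, lying in the closed box. Flanges 60 mm in diameter, 6 mm thick; length 38 mm; bore 16 mm; wire 50 mm in diameter. Origin: its middle; z along the bore (both ends alike), at first along the box's x, 36 mm above the bench. Four slots in each flange, 90 degrees apart, 14 to 24 mm from the axis, 28 degrees wide, the first on the x axis.
- dereeler: bench de-reeler, fixed: grey base plate 165 x 110 x 17 mm from x = -62 to +102 mm, round bearing housing (radius 34 mm at its foot, 26 mm above), upright steel spindle at the origin, and a wire guide (post with an eyelet) at x = 88 mm, 74 mm high. Origin: on the bench under the spindle; z up. Spindle: 14 mm in diameter up to 83 mm above the bench, then tapering to a blunt nose at 94 mm.
- seat (a point): centre of the top of the drive plate (aluminium disc, 50 mm in diameter), on the spindle axis, 42 mm above the bench. A flat-ended drive pin, 6 mm thick, 5.5 mm high, stands on it 19 mm from the axis, in an unknown direction: the plate stops anywhere, and turns only against a brake of 0.4 N m. The spool's origin is 19 mm above this point when home, about 24 mm when it stands on the pin.
- clamp_fixture: flat panel fixture with a red toggle lever, fixed on the bench at the left; its board, 12 mm thick, reaches from x = -85 to +15 mm and y = -95 to +95 mm, the lever to x = +84 mm and 70 mm high. Nothing to do with it.
- solder_reel: bystander: a reel of solder, about 60 mm in diameter, 45 mm high, standing on end, with a loose tail of wire; origin on its underside, about 30 mm from the reel's middle.
- tape_roll: bystander: a flat black roll of tape, 60 mm in diameter, 19 mm high; origin at the middle of its underside.
- flux_bottle: bystander: a small bottle with a needle cap, 40 mm in diameter, 112 mm high, standing; origin at the middle of its underside.

How it is judged (in metres and radians):
On the way, in this order (a step that is already met when the one before it is completed fails the run):
1. the lid lies flat on the bench, knob up, clear of the box and let go (height (world z) of lid below 0.012 m and angle between lid's own z axis and vertical below 0.1 rad and horizontal distance between lid and storage_box above 0.09 m and contact force between the fingers and lid below 0.2 N and linear speed of lid below 0.02 m/s), for 0.2 s.
2. the spool stands on end on the bench, let go and at rest (angle between the z axis of wire_spool and the z axis of storage_box, either way round below 0.1 rad and height (world z) of wire_spool below 0.024 m and contact force between the fingers and wire_spool below 0.2 N and linear speed of wire_spool below 0.02 m/s), for 0.2 s.
At the end, for the whole second after the job is handed in: Spool on the spindle (axis within 4 mm and 0.06 rad), fully home (its middle under 21.5 mm above the drive plate; 19 is home, 24 is on the pin) and at rest; lid at rest on the bench, knob up (tilt under 0.1 rad, origin under 12 mm high), over 90 mm from the box, centre to centre (horizontal distance between wire_spool and seat below 0.004 m and z of wire_spool in the frame of seat between 0.016 and 0.0215 m and angle between the z axis of wire_spool and the z axis of dereeler, either way round below 0.06 rad and linear speed of each of wire_spool, lid below 0.02 m/s and angular speed of wire_spool below 0.2 rad/s and height (world z) of lid below 0.012 m and angle between lid's own z axis and vertical below 0.1 rad and horizontal distance between lid and storage_box above 0.09 m); the robot touches nothing.
It fails at once if the spool is rammed onto the de-reeler with more than 80 N (contact force between wire_spool and dereeler above 80 N).
It fails at once if the solder reel, tape roll or flux bottle is moved by more than 30 mm, or the bottle tipped over (distance of any of solder_reel, tape_roll, flux_bottle from where it was at the start of the episode above 0.03 m or angle between flux_bottle's own z axis and vertical above 0.5 rad).
It also fails if it takes over 72 s, if anything falls off the work surface, if the arm or the gripper's body presses on something with over 40 N, if the wrist force passes 120 N, or if a joint passes its speed limit or range.

## Robot

A 6-joint arm with a two-finger parallel gripper is mounted at the origin on a cart in front of the work surface, level with it; the furniture and walls round the work are solid. World frame = base frame: x ahead of the robot, y to its left, z up, the work surface at z = 0. Lengths are in mm, angles in rad, forces in N, time in s.
With the tool pointing down it reaches from about 350 to 975 mm from the base axis. Payload 7.1 kg.
Tool frame: the origin (TCP) lies at the very end of the fingers, on their centre line; the grasp point (between the pads) lies tcp_to_grasp behind it (tcp_to_grasp is the distance from the TCP to the grasp point, in mm); z points along the fingers, x is the direction in which the jaws open and shut, and the axes are right-handed (so a half turn about z gives the same grasp; the last joint's range is limited). The gripper opens to 88 mm and grips with 3 to 60 N. Pads are 20 mm wide; open, the fingers measure 115 mm over their backs; the gripper's body (75 mm by 178 mm) begins 61 mm behind the grasp point.
Start: joints at [1.193, 0.423, 1.63, -0, 1.089, -0.019], TCP at [219.437, 585.194, 222.675] pointing down, gripper open.
Joint ranges: [-3, 3], [-0.9, 2.11], [0.09, 2.58], [-1.31, 4.45], [0.11, 2.69], [-2.54, 2.54]. Speed limits (rad/s): [2.39, 2.39, 3.01, 3.14, 3.14, 3.14].

## Interface

Orientations are given as a rotation vector (axis times angle).
In Python, from workcell import get_obs, get_image, close_job, recognise, mark_of, tcp_to_grasp gives the robot as it stands. The module is installed in compiled form; this text tells all that it offers.
- The arm moves only by the tool move_arm, never from a script. Its argument "motion" is a list of rows, each a list of 7 numbers: the shift along the world's x, y, z in mm, then the turn, a rotation vector about the world's x, y, z in rad, then the finger opening in mm, from 0 to 87.8. A call has 1 to 5 rows; each row is the pose to reach, as a shift and turn from the pose commanded when the call began; what a row does not reach only later rows make up. A row lasts 1/12 s, in which the tool goes at most 41.7 mm and 7.16 degrees, less where a joint would pass 70% of its speed; a pose out of reach is approached as far as the arm can. A call with a gripper value outside its range is refused whole. The fingers move at their own pace and stop on an object; the grip force is fixed at half the most. Time passes only in rows, so rows that repeat a pose let the fingers close. It gives the time, the measured TCP pose, the force and the opening at its end, in the units of the state.
- get_obs(): the state, without advancing time (a new reading comes with each control period).
- get_image(name): name is "scene" or "top" or "wrist"; returns a dict with "color" (480x640x3 uint8, red, green, blue), "mtx" (3x3 intrinsics, pixels), "camera_from_world" (4x4, takes a point from world to camera coordinates). Camera axes: x right, y up, looking along -z (the intrinsics and any distortion apply to the point x, -y, -z); pixel columns grow to the right and rows downward; lengths in mm; the calibration is good to about 2 mm. The wrist camera is an equidistant fisheye: a pixel r from the principal point sees the ray r / f radians off the axis. A picture is of the moment at which its call begins. There is no depth.
- close_job(): hands the job in, once; it reports no verdict.
Trained networks look in a picture, given as the dict that the camera call returned (one of the last four; its "shot" number tells which), for a name from the list of things; names that differ only in an ending like _2 or _b are one class to them, and where a whole thing is asked for, a point or a joint stands for the part that bears it (a point fixed in the world has none). Each returns a list of dicts, best first, with "p" (0 to 1); they miss things now and then, are a little off and sometimes report something else, mostly with a low value. They report only what shows in the picture. A call takes as long as a camera call.
- recognise(picture, label): "bbox" ([centre column, centre row, width, height] in pixels, round what is visible of it).
- mark_of(picture, label): "location" ([row, column] in pixels: a listed point, or the origin of a listed thing).
The state is a dict: "t": time; "qpos": joint angles; "qvel": joint speeds; "joint_torque": joint torques, N m; "ee_pos": TCP position; "orientation": TCP orientation; "ft_force": force on the tool from outside, world axes, zero at the start; "moment": the same for the moment, N m; "width": finger opening in mm.
Only numpy, scipy, OpenCV 4.12 (cv2) and the standard library are available. Lean on these libraries where they do the work, as an engineer would, in place of code of your own. Each camera call takes 0.05 s, during which the arm holds its last target. There are 200 camera calls.

## Working session

There is one attempt and no reset: what is moved stays moved. The work goes in short steps, Python scripts to look and compute and a tool call to move; the robot and the scene stay as the last step left them, time stands still between calls to the robot, and variables do not carry over. Pictures are saved under pics/ and viewed, about 8 in all and at most 12, crops included, and the job is handed in when it is done.

Besides the shell and the picture viewer there is one more tool, called after "Request:" as name([rows], argument=value, ...), one row to a line, values as JSON. move_arm: Moves the arm, as the interface text tells. Its arguments: {"type":"object","properties":{"motion":{"type":"array"}},"required":["motion"]}

```bash
mkdir -p pics; cat > h.py <<'E'
import numpy as np, cv2
from workcell import get_obs, get_image, close_job, recognise, mark_of, tcp_to_grasp
from scipy.spatial.transform import Rotation as R
def ray(im,col,row,fish=False):
    K=im["mtx"];T=im["camera_from_world"]
    a=(col-K[0,2])/K[0,0];b=(row-K[1,2])/K[1,1]
    if fish:
        r=np.hypot(a,b);s=np.sin(r)/r if r>1e-9 else 1
        d=np.array([a*s,-b*s,-np.cos(r)])
    else: d=np.array([a,-b,-1.])
    Rm=T[:3,:3];return -Rm.T@T[:3,3],Rm.T@d
def at(im,col,row,z,fish=False):
    o,d=ray(im,col,row,fish);return (o+d*(z-o[2])/d[2])[:2]
def proj(im,p,fish=False):
    K=im["mtx"];c=im["camera_from_world"]@np.r_[p,1];x,y,z=c[0],-c[1],-c[2]
    if fish:
        r=np.hypot(x,y);t=np.arctan2(r,z);k=t/r if r>1e-9 else 1/z
        x,y=x*k,y*k
    else: x,y=x/z,y/z
    return np.array([K[0,0]*x+K[0,2],K[1,1]*y+K[1,2]])
def save(im,n,crop=None,s=1):
    c=im["color"][...,::-1]
    if crop: c=c[crop[1]:crop[3],crop[0]:crop[2]]
    cv2.imwrite("pics/"+n,cv2.resize(c,None,fx=s,fy=s,interpolation=cv2.INTER_CUBIC))
E
python3 - <<'E'
from h import *
print(tcp_to_grasp,get_obs())
ims={n:get_image(n) for n in("scene","top","wrist")}
hts=dict(storage_box=0,lid=62,dereeler=0,seat=42,solder_reel=0,tape_roll=0,flux_bottle=0,clamp_fixture=0)
for n in ims:
    im=ims[n];f=n=="wrist"
    print(n,(-im["camera_from_world"][:3,:3].T@im["camera_from_world"][:3,3]).round(),im["mtx"][0,0])
    for k,z in hts.items():
        m=mark_of(im,k)[:1]
        for q in m: print(k,round(q["p"],2),np.round(q["location"]),at(im,q["location"][1],q["location"][0],z,f).round(1))
a=np.vstack([ims["top"]["color"],ims["scene"]["color"]])[...,::-1]
cv2.imwrite("pics/a.png",cv2.resize(np.hstack([ims["top"]["color"],ims["scene"]["color"]])[...,::-1],(800,300),interpolation=cv2.INTER_AREA))
save(ims["top"],"top.png")
E
```

```text
18.700000000000003 {'t': 0.0, 'qpos': array([ 1.19300902e+00,  4.23829025e-01,  1.63066769e+00, -2.86517226e-05,
        1.08859413e+00, -1.89977896e-02]), 'qvel': array([ 0.00024502, -0.0002248 ,  0.00245892, -0.00066447, -0.00107424,
        0.00067022]), 'joint_torque': array([-4.58553568e-04, -5.44637525e+01, -2.73658544e+01,  6.41535292e-02,
        2.31780874e-02, -1.27122994e-04]), 'ee_pos': array([219.24468853, 584.7031817 , 221.91783656]), 'orientation': array([ 2.58146054e+00,  1.78894278e+00, -1.93681441e-03]), 'ft_force': array([-0.22333414,  0.97790577,  0.08243221]), 'moment': array([ 0.01446502, -0.00239809,  0.03829512]), 'width': 87.99130270112748}
scene [-160. -539.  993.] 623.7087644064202
storage_box 0.8 [347. 368.] [ 494.6 -226. ]
lid 0.94 [322. 369.] [ 503.  -218.1]
dereeler 0.64 [256. 269.] [580.9  81.2]
seat 0.57 [243. 266.] [576.5  84.8]
solder_reel 0.83 [251. 422.] [ 787.8 -191.9]
tape_roll 0.58 [258. 380.] [ 714.3 -126.2]
flux_bottle 0.98 [194. 249.] [719.9 248.8]
top [457.  10. 925.] 450.4432728746766
lid 0.8 [301. 417.] [ 493.6 -225.2]
dereeler 0.92 [264. 257.] [575.8  84.8]
seat 0.74 [258. 254.] [580.9  88.2]
solder_reel 0.7 [164. 388.] [ 791.5 -195.3]
tape_roll 0.84 [192. 356.] [ 727.7 -124.3]
flux_bottle 0.89 [195. 181.] [721.5 246.3]
wrist [159. 608. 384.] 371.64829954431775
```

View pics/top.png

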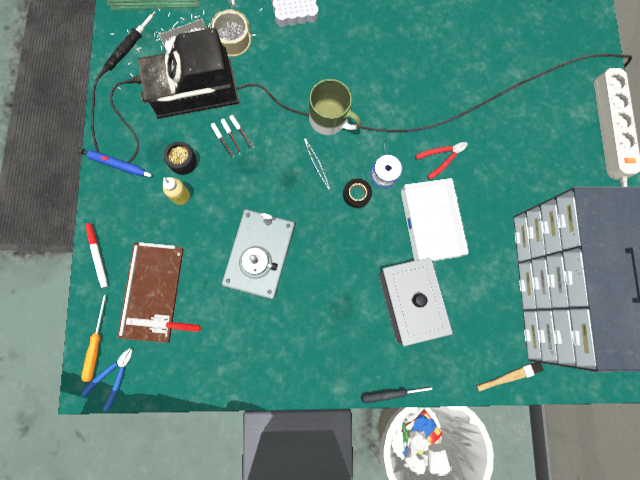

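```bash
python3 - <<'E'
from h import *
for n in("top","scene"):
    im=get_image(n)
    for k in("lid","storage_box","dereeler"):
        print(n,k,[(round(q["p"],2),np.round(q["bbox"])) for q in recognise(im,k)[:2]])
    if n=="scene":save(im,"s.png")
print(R.from_rotvec(get_obs()["orientation"]).as_matrix().round(3))
E
```

```text
top lid [(0.73, array([418., 303.,  70.,  90.]))]
top storage_box [(0.81, array([390., 309.,  22.,  70.]))]
top dereeler [(0.71, array([258., 256.,  71.,  89.]))]
scene lid [(0.79, array([370., 327.,  75.,  79.]))]
scene storage_box [(0.68, array([368., 351.,  65.,  67.])), (0.37, array([370., 329.,  75.,  79.]))]
scene dereeler [(0.66, array([274., 249.,  86.,  67.]))]
[[ 0.351  0.936 -0.   ]
 [ 0.936 -0.351  0.   ]
 [ 0.    -0.    -1.   ]]
```

View pics/s.png

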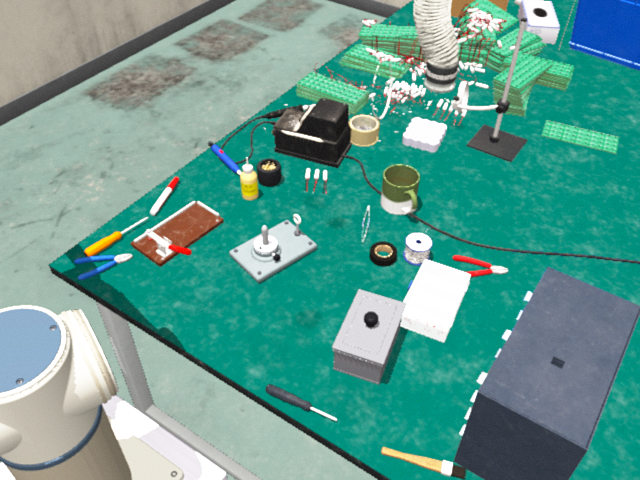

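Request:
move_arm([
  [12,-38,2,0,0,-0.047,80],
  [24,-76,4,0,0,-0.094,80],
  [36,-114,6,0,0,-0.141,80],
  [48,-152,8,0,0,-0.188,80],
  [60,-190,10,0,0,-0.235,80],
])

```text
t: 2.17
ee_pos: [279.5, 393.5, 232.7]
orientation: [2.775, 1.472, 0.0]
ft_force: [2.0, -0.5, -0.1]
width: 79.8
```

Request:
move_arm([
  [12,-38,2,0,0,-0.047,80],
  [24,-76,4,0,0,-0.094,80],
  [36,-114,6,0,0,-0.141,80],
  [48,-152,8,0,0,-0.188,80],
  [60,-190,10,0,0,-0.235,80],
])

```text
t: 2.58
ee_pos: [339.6, 203.5, 243.1]
orientation: [-2.929, -1.136, -0.001]
ft_force: [1.0, -0.3, 0.4]
width: 80.1
```

Request:
move_arm([
  [12,-38,2,0,0,-0.047,80],
  [24,-76,4,0,0,-0.094,80],
  [36,-114,6,0,0,-0.141,80],
  [48,-152,8,0,0,-0.188,80],
  [60,-190,10,0,0,-0.235,80],
])

```text
t: 3.0
ee_pos: [399.7, 13.2, 253.2]
orientation: [3.042, 0.784, 0.002]
ft_force: [0.2, 0.2, 0.4]
width: 80.0
```

Request:
move_arm([
  [12,-38,2,0,0,-0.047,60],
  [24,-76,4,0,0,-0.094,60],
  [36,-114,6,0,0,-0.141,60],
  [48,-152,8,0,0,-0.188,60],
  [60,-190,10,0,0,-0.235,60],
])

```text
t: 3.42
ee_pos: [459.6, -177.0, 263.0]
orientation: [3.113, 0.421, 0.001]
ft_force: [0.3, 1.0, -0.3]
width: 60.2
```

```bash
python3 - <<'E'
from h import *
o=get_obs();print(o["t"],o["ee_pos"],R.from_rotvec(o["orientation"]).as_matrix().round(3))
im=get_image("wrist");save(im,"w1.png")
for k,z in(("lid",62),("storage_box",0)):
    for q in mark_of(im,k)[:1]: print(k,q["p"],q["location"],at(im,q["location"][1],q["location"][0],z,True))
E
```

```text
3.4167 [ 459.61925967 -177.04153962  263.00457099] [[ 0.964  0.266  0.001]
 [ 0.266 -0.964 -0.   ]
 [ 0.001  0.    -1.   ]]
lid 0.91 [263.9, 331.9] [ 493.47289843 -221.79391612]
```

View pics/w1.png

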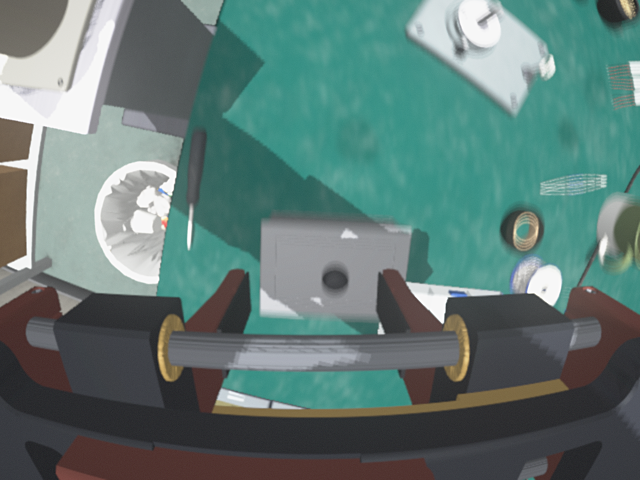

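```bash
python3 - <<'E'
from h import *
im=get_image("wrist");g=cv2.cvtColor(im["color"],cv2.COLOR_RGB2GRAY)
m=(g[255:300,310:365]<55).astype(np.uint8)
n,l,s,c=cv2.connectedComponentsWithStats(m);i=1+np.argmax(s[1:,4]);cx,cy=c[i]+[310,255]
print("knob",cx,cy,s[i],at(im,cx,cy,94,True))
hsv=cv2.cvtColor(im["color"],cv2.COLOR_RGB2HSV)
# boundary of gray vs green: top edge (scan down) and left edge (scan right)
sat=hsv[...,1].astype(int)
pt=[];pl=[]
for c in range(275,400,5):
    r=next(r for r in range(195,240) if sat[r:r+4,c].max()<60);pt.append(at(im,c,r,73,True))
for r in range(225,310,5):
    c=next(c for c in range(235,290) if sat[r,c:c+4].max()<60);pl.append(at(im,c,r,73,True))
for p in(pt,pl):
    v=cv2.fitLine(np.float32(p),cv2.DIST_HUBER,0,.01,.01).ravel();print(v,np.degrees(np.arctan2(v[1],v[0])))
t=get_image("top");
print(at(t,419.5,300,96))
E
```

```text
knob 329.6923076923077 263.84615384615387 [14  7 12  7 13] [ 487.32368101 -212.71139375]
[ 9.7689140e-01  2.1373634e-01  4.8130554e+02 -1.6705988e+02] 12.341401
[ 1.6584855e-01  9.8615122e-01  4.1152234e+02 -2.4788145e+02] 80.45346
[ 493.87715155 -221.02867505]
```

Request:
move_arm([
  [12,-15,-35,0,0,0,60],
  [24,-30,-70,0,0,0,60],
  [34,-44.5,-107,0,0,0,60],
  [34,-44.5,-140,0,0,0,60],
  [34,-44.5,-155,0,0,0,60],
])

```text
t: 4.08
ee_pos: [491.5, -217.0, 103.9]
orientation: [-3.109, -0.429, 0.007]
ft_force: [-0.1, 0.2, -0.0]
width: 60.1
```

Request:
move_arm([
  [0,0,-12,0,0,0,60],
  [0,0,-24,0,0,0,60],
  [0,0,-31,0,0,0,60],
  [0,0,-31,0,0,0,20],
  [0,0,-31,0,0,0,20],
])

```text
t: 4.5
ee_pos: [493.9, -219.1, 77.3]
orientation: [3.112, 0.427, 0.001]
ft_force: [1.1, 0.3, 0.1]
width: 49.7
```

Request:
move_arm([
  [0,0,0,0,0,0,20],
  [0,0,0,0,0,0,20],
  [0,0,0,0,0,0,20],
])

```text
t: 4.75
ee_pos: [494.0, -219.6, 77.6]
orientation: [3.112, 0.426, 0.002]
ft_force: [-0.6, 0.2, -0.4]
width: 30.5
```

Request:
move_arm([
  [0,0,0,0,0,0,20],
  [0,0,0,0,0,0,20],
  [0,0,0,0,0,0,20],
  [0,0,5,0,0,0,20],
  [0,0,15,0,0,0,20],
])

```text
t: 5.17
ee_pos: [492.5, -218.9, 91.1]
orientation: [-3.111, -0.426, 0.003]
ft_force: [-0.8, 0.4, -1.4]
width: 24.7
```

Request:
move_arm([
  [0,0,15,0,0,0,20],
  [0,0,35,0,0,0,20],
  [0,0,60,0,0,0,20],
  [0,0,60,0,0,0,20],
])

```text
t: 5.5
ee_pos: [495.8, -220.4, 156.2]
orientation: [3.109, 0.425, 0.009]
ft_force: [1.2, -0.1, -1.3]
width: 24.7
```

```bash
python3 - <<'E'
from h import *
o=get_obs();print(o["t"],o["ee_pos"],o["width"],o["ft_force"])
im=get_image("scene");save(im,"s2.png",(240,180,480,400),2.5)
E
```

```text
5.5 [ 495.81344972 -220.41894366  156.23216141] 24.741395539295794 [ 1.17346375 -0.08275157 -1.32907693]
```

View pics/s2.png

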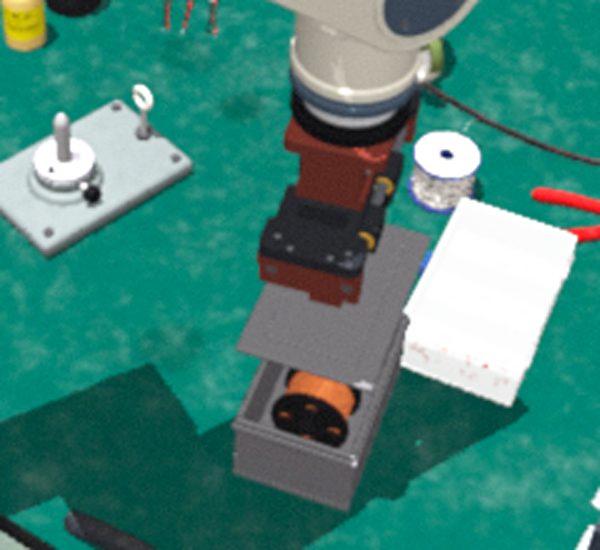

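Request:
move_arm([
  [-17,34,0,0,0,0,20],
  [-34,68,0,0,0,0,20],
  [-51,102,0,0,0,0,20],
  [-68,136,-20,0,0,0,20],
  [-85,170,-50,0,0,0,20],
])

```text
t: 5.97
ee_pos: [410.9, -53.7, 107.1]
orientation: [3.112, 0.425, 0.005]
ft_force: [0.5, -0.8, -2.2]
width: 25.0
```

Request:
move_arm([
  [0,0,-30,0,0,0,20],
  [0,0,-50,0,0,0,20],
  [0,0,-65,0,0,0,20],
  [0,0,-72,0,0,0,20],
  [0,0,-77,0,0,0,20],
])

```text
t: 6.38
ee_pos: [410.3, -54.8, 28.4]
orientation: [-3.112, -0.426, 0.004]
ft_force: [-0.2, -0.2, -1.7]
width: 24.5
```

Request:
move_arm([
  [0,0,-4,0,0,0,20],
  [0,0,-8,0,0,0,20],
  [0,0,-11,0,0,0,20],
  [0,0,-12,0,0,0,20],
  [0,0,-12,0,0,0,20],
])

```text
t: 6.8
ee_pos: [411.4, -55.1, 17.8]
orientation: [3.112, 0.426, 0.001]
ft_force: [-1.1, 0.2, -1.7]
width: 25.1
```

Request:
move_arm([
  [0,0,-1,0,0,0,20],
  [0,0,-2,0,0,0,20],
  [0,0,-2.5,0,0,0,20],
  [0,0,-2.5,0,0,0,20],
])

```text
t: 7.13
ee_pos: [411.5, -55.0, 15.4]
orientation: [3.112, 0.426, 0.001]
ft_force: [-0.5, -0.1, 2.6]
width: 24.7
```

Request:
move_arm([
  [0,0,0,0,0,0,60],
  [0,0,0,0,0,0,60],
  [0,0,0,0,0,0,60],
  [0,0,0,0,0,0,60],
  [0,0,5,0,0,0,60],
])

```text
t: 7.55
ee_pos: [410.8, -54.9, 19.8]
orientation: [-3.112, -0.426, 0.002]
ft_force: [-0.2, -0.4, -0.3]
width: 54.1
```

Request:
move_arm([
  [0,0,30,0,0,0,60],
  [0,0,65,0,0,0,60],
  [5,-25,95,0,0,0,60],
  [15,-55,120,0,0,0,60],
  [28,-85,145,0,0,0,60],
])

```text
t: 7.97
ee_pos: [438.7, -140.4, 167.2]
orientation: [3.112, 0.428, 0.0]
ft_force: [1.6, -0.2, 0.0]
width: 59.8
```

Request:
move_arm([
  [12,-30,8,0,0,0,54],
  [24,-60,14,0,0,0,54],
  [36,-70,14,0,0,0,54],
  [36,-70,14,0,0,0,54],
])

```text
t: 8.3
ee_pos: [477.6, -212.8, 180.4]
orientation: [3.111, 0.422, 0.005]
ft_force: [0.1, 0.3, -0.3]
width: 53.7
```

```bash
python3 - <<'E'
from h import *
o=get_obs();print(o["t"],o["ee_pos"],o["width"],o["ft_force"])
im=get_image("wrist");save(im,"w2.png");t=get_image("top");s=get_image("scene")
for n,i,f in(("w",im,True),("t",t,0),("s",s,0)):
  for k,z in(("wire_spool",36),("storage_box",0),("lid",0)):
    for q in mark_of(i,k)[:1]: print(n,k,round(q["p"],2),q["location"],at(i,q["location"][1],q["location"][0],z,f))
E
```

```text
8.3 [ 477.58519318 -212.77135291  180.42849288] 53.663167360974576 [ 0.05201047  0.26812749 -0.26673967]
w wire_spool 0.84 [241.2, 311.2] [ 481.44491792 -225.9160598 ]
w storage_box 0.62 [233.6, 325.5] [ 494.95159555 -224.28491484]
w lid 0.7 [39.2, 288.0] [412.78482179 -56.42299465]
t wire_spool 0.62 [310.3, 411.0] [ 476.73091194 -219.71417438]
t storage_box 0.8 [302.3, 405.7] [ 493.81072873 -218.93778366]
t lid 0.65 [344.5, 326.9] [411.98769547 -55.68590346]
s wire_spool 0.73 [341.8, 368.3] [ 480.98555376 -231.08693166]
s storage_box 0.4 [242.4, 263.6] [607.45689857 116.82491422]
s lid 0.68 [334.6, 274.7] [415.81848313 -58.74859193]
```

View pics/w2.png

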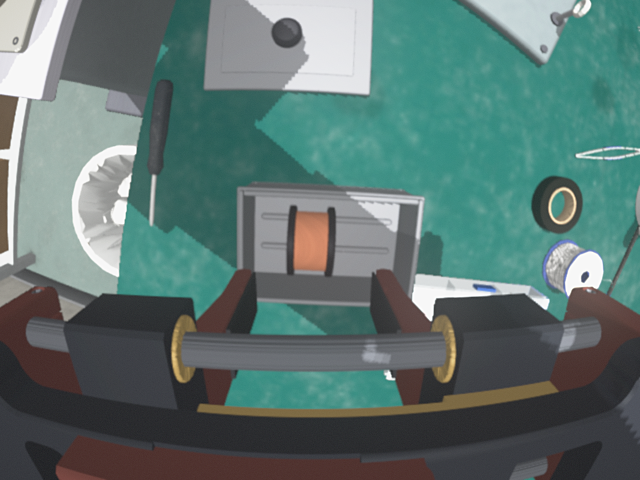

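```bash
python3 - <<'E'
from h import *
im=get_image("wrist");A=lambda c,r,z:at(im,c,r,z,True)
a,b=A(238,187,68),A(424,196,68);d=b-a;print("box edge",a,b,np.linalg.norm(d),np.degrees(np.arctan2(d[1],d[0])))
for r in(225,240):
    p,q=A(288,r,64),A(336,r,64);print(p,q,np.linalg.norm(q-p),(p+q)/2)
for c in (292,332):
    print(c,A(c,206,40),A(c,276,40))
E
```

```text
box edge [ 412.58903567 -188.52509535] [ 549.72432503 -156.90087236] 140.73442744800033 12.985737889672516
[ 456.21395118 -207.58177133] [ 491.52060508 -197.76762432] 36.64529016784355 [ 473.86727813 -202.67469783]
[ 459.19901332 -219.0219232 ] [ 494.84882638 -209.10821902] 37.002576957635256 [ 477.02391985 -214.06507111]
292 [ 455.08069569 -196.65146567] [ 470.53032169 -255.46700612]
332 [ 486.70062665 -187.86670887] [ 503.71841076 -246.2281896 ]
```

Request:
move_arm([
  [2.5,-11,-35,0,0,-0.04,54],
  [2.5,-11,-70,0,0,-0.04,54],
  [2.5,-11,-100,0,0,-0.04,54],
  [2.5,-11,-120,0,0,-0.04,54],
  [2.5,-11,-130,0,0,-0.04,54],
])

```text
t: 9.37
ee_pos: [476.2, -220.2, 46.5]
orientation: [-3.118, -0.363, 0.005]
ft_force: [0.5, 0.4, 0.0]
width: 54.3
```

Request:
move_arm([
  [0,0,-8,0,0,0,54],
  [0,0,-16,0,0,0,54],
  [0,0,-23,0,0,0,54],
  [0,0,-23,0,0,0,54],
])

```text
t: 9.7
ee_pos: [477.8, -220.9, 25.7]
orientation: [-3.12, -0.364, 0.0]
ft_force: [0.6, -0.1, 0.3]
width: 54.2
```

Request:
move_arm([
  [1,-4,0,0,0,0,54],
  [1,-4,0,0,0,0,30],
  [1,-4,0,0,0,0,30],
  [1,-4,0,0,0,0,30],
  [1,-4,0,0,0,0,30],
])

```text
t: 10.12
ee_pos: [479.2, -225.3, 26.7]
orientation: [3.12, 0.364, 0.002]
ft_force: [0.3, -0.7, 3.1]
width: 37.8
```

Request:
move_arm([
  [0,0,0,0,0,0,30],
  [0,0,0,0,0,0,30],
  [0,0,0,0,0,0,30],
])

```text
t: 10.37
ee_pos: [479.2, -225.3, 26.7]
orientation: [3.12, 0.364, 0.001]
ft_force: [-0.8, -0.5, 5.7]
width: 38.1
```

Request:
move_arm([
  [0,0,12,0,0,0,30],
  [0,0,35,0,0,0,30],
  [0,0,60,0,0,0,30],
  [0,0,85,0,0,0,30],
  [5,7,95,0,0,0,30],
])

```text
t: 10.78
ee_pos: [484.3, -218.8, 124.2]
orientation: [3.119, 0.362, 0.004]
ft_force: [0.5, -0.6, -2.4]
width: 38.0
```

Request:
move_arm([
  [20,30,0,0,0,-0.06,30],
  [42,62,0,0,0,-0.13,30],
  [64,94,0,0,0,-0.2,30],
  [86,126,-15,0,0,-0.27,30],
  [106,158,-45,0,0,-0.33,30],
])

```text
t: 11.2
ee_pos: [590.6, -61.9, 82.1]
orientation: [3.137, -0.159, 0.01]
ft_force: [1.4, -1.1, -1.3]
width: 37.8
```

Request:
move_arm([
  [0,0,-20,0,0,0,30],
  [0,0,-35,0,0,0,30],
  [0,0,-45,0,0,0,30],
  [0,0,-50,0,0,0,30],
  [0,0,-50,0,0,0,30],
])

```text
t: 11.62
ee_pos: [586.1, -64.1, 29.1]
orientation: [-3.138, 0.154, 0.004]
ft_force: [0.5, -0.4, -1.2]
width: 37.9
```

Request:
move_arm([
  [0,0,-3,0,0,0,30],
  [0,0,-5,0,0,0,30],
  [0,0,-7,0,0,0,30],
  [0,0,-8,0,0,0,30],
  [0,0,-8,0,0,0,30],
])

```text
t: 12.03
ee_pos: [587.2, -64.5, 22.5]
orientation: [3.138, -0.154, 0.001]
ft_force: [0.1, -0.1, -2.5]
width: 37.7
```

Request:
move_arm([
  [0,0,-1,0,0,0,30],
  [0,0,-2,0,0,0,30],
  [0,0,-2,0,0,0,30],
])

```text
t: 12.28
ee_pos: [587.4, -64.4, 20.9]
orientation: [3.138, -0.154, 0.001]
ft_force: [-1.8, -1.2, 4.8]
width: 38.0
```

Request:
move_arm([
  [0,0,0,0,0,0,58],
  [0,0,0,0,0,0,58],
  [0,0,0,0,0,0,58],
  [0,0,3,0,0,0,58],
  [0,0,20,0,0,0,58],
])

```text
t: 12.7
ee_pos: [585.2, -64.0, 38.3]
orientation: [-3.137, 0.154, 0.007]
ft_force: [-0.8, 0.5, 0.0]
width: 57.9
```

Request:
move_arm([
  [0,0,35,0,0,0,60],
  [0,0,65,0,0,-0.12,80],
  [0,0,75,0,0,-0.24,80],
  [0,0,75,0,0,-0.36,80],
  [0,0,75,0,0,-0.48,80],
])

```text
t: 13.12
ee_pos: [587.9, -64.4, 116.9]
orientation: [-3.008, 0.904, -0.004]
ft_force: [-0.6, -0.7, -0.3]
width: 79.5
```

Request:
move_arm([
  [0,0,0,0,0,-0.12,80],
  [0,0,0,0,0,-0.24,80],
  [0,0,0,0,0,-0.36,80],
  [0,0,0,0,0,-0.48,80],
  [0,0,0,0,0,-0.6,80],
])

```text
t: 13.53
ee_pos: [587.1, -64.3, 115.4]
orientation: [-2.607, 1.753, -0.0]
ft_force: [-0.7, 0.1, -0.2]
width: 80.2
```

Request:
move_arm([
  [0,0,0,0,0,-0.12,80],
  [0,0,0,0,0,-0.24,80],
  [0,0,0,0,0,-0.36,80],
  [0,0,0,0,0,-0.49,80],
  [0,0,0,0,0,-0.49,80],
])

```text
t: 13.95
ee_pos: [587.1, -64.3, 115.4]
orientation: [-2.105, 2.332, -0.0]
ft_force: [-0.8, -0.1, -0.4]
width: 79.8
```

```bash
python3 - <<'E'
from h import *
o=get_obs();print(o["t"],o["ee_pos"],o["width"],o["qpos"].round(2),R.from_rotvec(o["orientation"]).as_matrix().round(3))
im=get_image("wrist");save(im,"w3.png");t=get_image("top")
for n,i,f in(("w",im,True),("t",t,0)):
  for k,z in(("wire_spool",30),):
    for q in mark_of(i,k)[:1]: print(n,k,round(q["p"],2),q["location"],at(i,q["location"][1],q["location"][0],z,f))
E
```

```text
13.95 [587.05738468 -64.29840004 115.35352427] 79.8308832533787 [-0.13  0.51  1.78  0.    0.85  1.54] [[-0.102 -0.995  0.   ]
 [-0.995  0.102  0.   ]
 [-0.    -0.    -1.   ]]
w wire_spool 0.7 [244.0, 319.9] [588.58984287 -68.71819732]
```

View pics/w3.png

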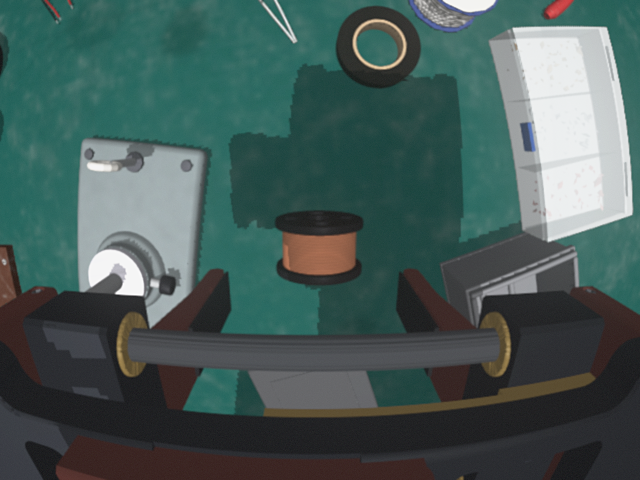

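Request:
move_arm([
  [0,-3,-30,0,0,0,80],
  [0,-3,-55,0,0,0,80],
  [0,-3,-75,0,0,0,80],
  [0,-3,-90,0,0,0,80],
  [0,-3,-97,0,0,0,80],
])

```text
t: 14.57
ee_pos: [585.7, -67.1, 16.0]
orientation: [2.112, -2.323, -0.004]
ft_force: [-0.1, 0.8, -0.1]
width: 80.1
```

Request:
move_arm([
  [0,0,-4,0,0,0,80],
  [0,0,-6,0,0,0,60],
  [0,0,-6,0,0,0,40],
  [0,0,-6,0,0,0,40],
  [0,0,-6,0,0,0,40],
])

```text
t: 14.98
ee_pos: [587.7, -67.4, 13.1]
orientation: [-2.111, 2.326, -0.002]
ft_force: [0.1, 0.3, 0.6]
width: 56.7
```

Request:
move_arm([
  [0,0,0,0,0,0,40],
  [0,0,0,0,0,0,40],
  [0,0,0,0,0,0,40],
])

```text
t: 15.23
ee_pos: [587.6, -67.4, 12.9]
orientation: [-2.11, 2.326, -0.002]
ft_force: [0.5, -0.4, 4.6]
width: 48.9
```

Request:
move_arm([
  [0,0,15,0,0,0,40],
  [0,0,40,0,0,0,40],
  [4,0,65,-0.011,-0.114,0,40],
  [8,0,80,-0.023,-0.229,0,40],
  [15,0,85,-0.034,-0.343,0,40],
])

```text
t: 15.65
ee_pos: [603.5, -67.5, 100.4]
orientation: [-1.935, 2.133, -0.382]
ft_force: [0.4, 0.5, -3.7]
width: 49.5
```

Request:
move_arm([
  [0,0,0,-0.011,-0.114,0,40],
  [0,0,0,-0.023,-0.229,0,40],
  [0,0,0,-0.034,-0.343,0,40],
  [0,0,0,-0.046,-0.458,0,40],
  [0,0,0,-0.057,-0.572,0,40],
])

```text
t: 16.07
ee_pos: [602.3, -50.0, 100.5]
orientation: [-1.846, 1.99, -0.45]
ft_force: [0.2, 0.4, -2.3]
width: 49.2
```

Request:
move_arm([
  [0,0,0,-0.011,-0.114,0,40],
  [0,0,0,-0.022,-0.22,0,40],
  [0,0,-5,-0.022,-0.22,0,40],
  [0,0,-5,-0.022,-0.22,0,40],
])

```text
t: 16.4
ee_pos: [599.1, -33.3, 96.2]
orientation: [-1.817, 1.922, -0.435]
ft_force: [0.3, -0.3, -2.1]
width: 49.4
```

```bash
python3 - <<'E'
from h import *
o=get_obs();print(o["t"],o["ee_pos"],o["width"],o["qpos"].round(2),R.from_rotvec(o["orientation"]).as_matrix().round(3))
im=get_image("scene");save(im,"s3.png",(200,180,440,360),2.5)
E
```

```text
16.4 [599.0947154  -33.33063161  96.22579892] 49.419558843399045 [-0.16  0.47  2.13  1.57  0.17 -0.06] [[-0.024 -0.849  0.528]
 [-0.994  0.079  0.081]
 [-0.111 -0.522 -0.845]]
```

View pics/s3.png

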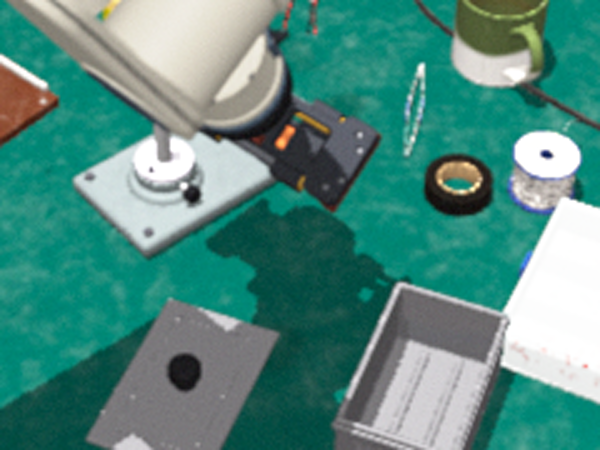

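Request:
move_arm([
  [0,-4,5,-0.011,-0.1,0,40],
  [0,-8,10,-0.02,-0.2,0,40],
  [0,-12,15,-0.03,-0.3,0,40],
  [0,-16,15,-0.03,-0.3,0,40],
  [0,-20,15,-0.03,-0.3,0,40],
])

```text
t: 16.87
ee_pos: [598.6, -39.9, 108.0]
orientation: [-1.718, 1.771, -0.561]
ft_force: [0.5, 0.7, -3.5]
width: 49.2
```

```bash
python3 - <<'E'
from h import *
o=get_obs();print(o["t"],o["ee_pos"],o["width"],o["qpos"].round(2),R.from_rotvec(o["orientation"]).as_matrix().round(3))
E
```

```text
16.8667 [598.6309274  -39.90334671 107.99739588] 49.16605228290245 [-0.22  0.5   2.22  2.42  0.39 -0.97] [[ 0.019 -0.737  0.676]
 [-0.992  0.072  0.107]
 [-0.128 -0.672 -0.729]]
```

```bash
cat > tgt.py <<'E'
from h import *
import sys
def tilt(az,th):
    r=np.array([np.cos(az),np.sin(az),0]);x=np.array([np.sin(az),-np.cos(az),0])
    z=np.sin(th)*r-np.cos(th)*np.array([0,0,1]);return np.c_[x,np.cross(z,x),z]
def rel(az,th):
    o=get_obs();R0=R.from_rotvec(o["orientation"])
    T=R.from_matrix(tilt(az,th));return o,(T*R0.inv()).as_rotvec()
if __name__=="__main__":
    o,v=rel(float(sys.argv[1]),np.radians(float(sys.argv[2])))
    print(round(o["t"],2),o["ee_pos"].round(1),o["width"].round(1),o["qpos"].round(2),"rel",v.round(3),np.linalg.norm(v).round(3))
E
python3 tgt.py -0.08 65
```

```text
Traceback (most recent call last):
  File "tgt.py", line 11, in <module>
    print(round(o["t"],2),o["ee_pos"].round(1),o["width"].round(1),o["qpos"].round(2),"rel",v.round(3),np.linalg.norm(v).round(3))
                                               ^^^^^^^^^^^^^^^^
AttributeError: 'float' object has no attribute 'round'
```

```bash
sed -i 's/o\["width"\].round(1)/round(o["width"],1)/' tgt.py; python3 tgt.py -0.08 65
```

```text
16.87 [598.6 -39.9 108. ] 49.2 [-0.22  0.5   2.22  2.42  0.39 -0.97] rel [-0.138 -0.386 -0.123] 0.428
```

Request:
move_arm([
  [0,-6,0,-0.035,-0.097,-0.03,40],
  [0,-12,0,-0.07,-0.19,-0.06,40],
  [0,-18,0,-0.105,-0.29,-0.09,40],
  [0,-25,0,-0.138,-0.386,-0.123,40],
  [0,-25,0,-0.138,-0.386,-0.123,40],
])

```text
t: 17.28
ee_pos: [597.2, -64.5, 106.6]
orientation: [-1.469, 1.596, -1.013]
ft_force: [-0.6, 0.8, -3.0]
width: 49.1
```

```bash
python3 tgt.py -0.08 65
```

```text
17.28 [597.2 -64.5 106.6] 49.1 [-0.17  0.75  2.36  3.05  1.11 -1.56] rel [-0.003 -0.     0.001] 0.003
```

Request:
move_arm([
  [4,0,-20,0,0,0,40],
  [8,0,-40,0,0,0,40],
  [10,0,-55,0,0,0,40],
  [10,0,-65,0,0,0,40],
  [10,0,-72,0,0,0,40],
])

```text
t: 17.7
ee_pos: [608.4, -63.5, 33.5]
orientation: [-1.471, 1.597, -1.007]
ft_force: [-0.1, 0.2, -2.5]
width: 49.3
```

```bash
python3 tgt.py -0.08 65; python3 - <<'E'
from h import *
im=get_image("scene");save(im,"s4.png",(200,180,440,360),2.5)
E
```

```text
17.7 [608.4 -63.5  33.5] 49.3 [-0.16  0.95  2.29  3.06  1.23 -1.57] rel [-0.006 -0.004 -0.002] 0.007
```

View pics/s4.png

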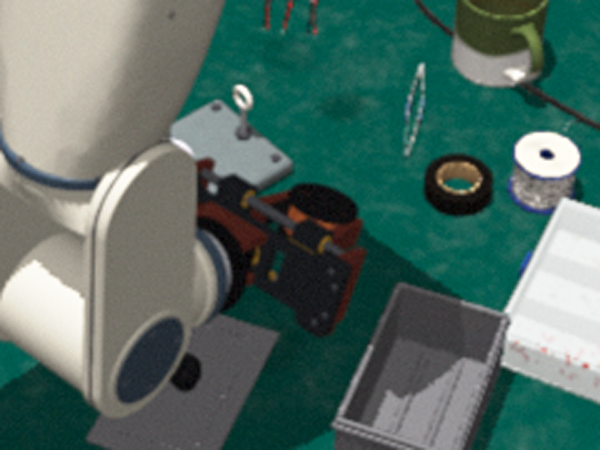

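Request:
move_arm([
  [0,0,-4,0,0,0,40],
  [0,0,-7,0,0,0,40],
  [0,0,-9,0,0,0,40],
  [0,0,-10,0,0,0,40],
  [0,0,-10,0,0,0,40],
])

```text
t: 18.17
ee_pos: [608.4, -64.8, 25.7]
orientation: [-1.471, 1.596, -1.013]
ft_force: [0.3, 0.5, -2.4]
width: 49.1
```

Request:
move_arm([
  [0,0,-1.5,0,0,0,40],
  [0,0,-3,0,0,0,40],
  [0,0,-4,0,0,0,40],
  [0,0,-4,0,0,0,40],
])

```text
t: 18.5
ee_pos: [608.5, -64.8, 22.6]
orientation: [-1.47, 1.594, -1.015]
ft_force: [-3.6, 0.1, 6.2]
width: 49.2
```

Request:
move_arm([
  [0,0,0,0,0,0,87],
  [0,0,0,0,0,0,87],
  [0,0,0,0,0,0,87],
  [0,0,0,0,0,0,87],
  [0,0,0,0,0,0,87],
])

```text
t: 18.92
ee_pos: [608.5, -64.9, 21.5]
orientation: [-1.471, 1.596, -1.014]
ft_force: [0.5, 0.6, 0.0]
width: 78.8
```

```bash
python3 tgt.py -0.08 30; python3 - <<'E'
from h import *
im=get_image("scene");save(im,"s5.png",(260,200,400,320),4)
t=get_image("top")
for i in(im,t):
  for q in mark_of(i,"wire_spool")[:1]: print(q["p"],q["location"],at(i,q["location"][1],q["location"][0],19))
E
```

```text
18.92 [608.5 -64.9  21.5] 78.8 [-0.16  0.98  2.28  3.06  1.26 -1.58] rel [0.048 0.608 0.001] 0.609
0.73 [277.9, 321.9] [578.38833439 -60.96324751]
```

View pics/s5.png

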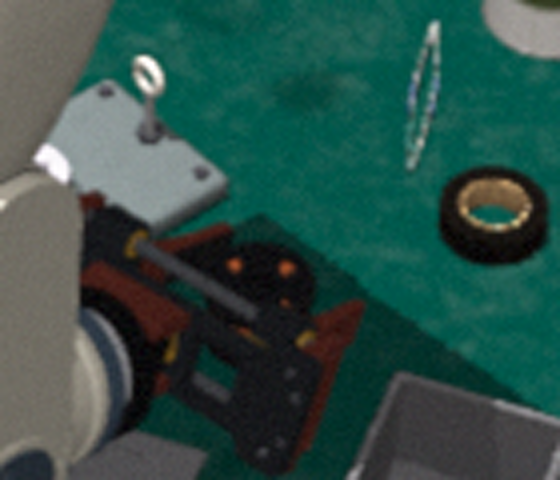

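Request:
move_arm([
  [-9,1,4,0,0,0,87],
  [-30,2,14,0,0,0,87],
  [-50,4,35,0,0,0,87],
  [-60,4,70,0,0,0,87],
  [-60,4,105,0,0,0,87],
])

```text
t: 19.53
ee_pos: [544.2, -60.3, 124.4]
orientation: [-1.476, 1.603, -1.007]
ft_force: [1.6, 0.1, -0.4]
width: 86.8
```

Request:
move_arm([
  [0,0,30,0.008,0.1,0,87],
  [0,0,60,0.016,0.2,0,87],
  [0,0,80,0.024,0.3,0,87],
  [0,0,80,0.032,0.4,0,87],
  [0,0,80,0.032,0.4,0,87],
])

```text
t: 19.95
ee_pos: [549.1, -55.0, 200.5]
orientation: [-1.679, 1.807, -0.759]
ft_force: [0.4, 2.3, -0.9]
width: 87.2
```

```bash
python3 tgt.py -0.08 0
```

```text
19.95 [549.1 -55.  200.5] 87.2 [-0.17  0.23  2.34  2.76  0.25 -1.26] rel [ 0.041  0.812 -0.006] 0.813
```

Request:
move_arm([
  [0,0,0,0.005,0.1,0,87],
  [0,0,0,0.01,0.2,0,87],
  [0,0,0,0.015,0.3,0,87],
  [0,0,0,0.02,0.4,0,87],
  [0,0,0,0.025,0.5,0,87],
])

```text
t: 20.37
ee_pos: [551.1, -31.2, 197.6]
orientation: [-1.739, 1.814, -0.586]
ft_force: [-0.3, -0.4, -0.4]
width: 86.8
```

Request:
move_arm([
  [0,0,0,0.005,0.1,0,87],
  [0,0,0,0.01,0.2,0,87],
  [0,0,0,0.015,0.3,0,87],
  [0,0,0,0.015,0.3,0,87],
  [0,0,0,0.015,0.3,0,87],
])

```text
t: 20.78
ee_pos: [554.7, -18.3, 199.3]
orientation: [-1.806, 1.857, -0.428]
ft_force: [0.0, -0.0, -0.3]
width: 86.9
```

```bash
python3 tgt.py -0.08 0
```

```text
20.78 [554.7 -18.3 199.3] 86.9 [-0.18  0.21  2.19  0.93  0.28  0.57] rel [-0.116  0.598 -0.05 ] 0.611
```

Request:
move_arm([
  [5,-9,-10,-0.02,0.1,-0.008,87],
  [10,-18,-20,-0.04,0.2,-0.016,87],
  [15,-27,-30,-0.06,0.3,-0.025,87],
  [20,-36,-45,-0.08,0.4,-0.033,87],
  [26,-44,-55,-0.1,0.5,-0.041,87],
])

```text
t: 21.2
ee_pos: [580.0, -64.8, 143.8]
orientation: [-2.053, 2.194, -0.133]
ft_force: [-0.7, -0.4, 0.5]
width: 87.0
```

```bash
python3 tgt.py -0.08 0
```

```text
21.2 [580.  -64.8 143.8] 87.0 [-0.16  0.41  1.89  0.08  0.7   1.42] rel [-0.026  0.158 -0.014] 0.161
```

Request:
move_arm([
  [0,0,-10,-0.013,0.08,-0.007,87],
  [0,0,-20,-0.026,0.158,-0.014,87],
  [0,0,-20,-0.026,0.158,-0.014,87],
  [0,0,-20,-0.026,0.158,-0.014,87],
])

```text
t: 21.53
ee_pos: [581.6, -62.3, 124.2]
orientation: [-2.128, 2.298, -0.003]
ft_force: [-0.7, -0.1, 1.2]
width: 87.0
```

```bash
python3 tgt.py -0.08 0;python3 - <<'E'
from h import *
im=get_image("wrist");save(im,"w4.png",(60,0,560,300),1.6)
for k,z in(("wire_spool",19),("seat",42),("dereeler",0)):
  for q in mark_of(im,k)[:1]: print(k,q["p"],q["location"],at(im,q["location"][1],q["location"][0],z,True))
E
```

```text
21.53 [581.6 -62.3 124.2] 87.0 [-0.13  0.49  1.79  0.01  0.85  1.51] rel [-0.005  0.008 -0.003] 0.01
wire_spool 0.73 [233.8, 311.1] [587.09573908 -60.17743676]
seat 0.92 [266.0, 117.7] [578.79482044  89.34901218]
dereeler 0.66 [251.5, 140.5] [578.66077827  89.37603942]
```

View pics/w4.png

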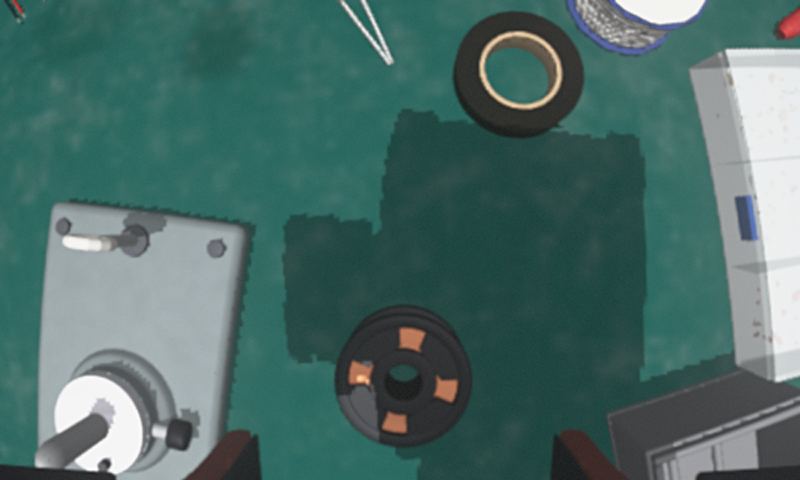

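```bash
python3 - <<'E'
from h import *
im=get_image("wrist");A=lambda c,r,z:at(im,60+c/1.6,r/1.6,z,True)
g=im["color"].astype(int)
P=[A(*p,36) for p in((411,339),(446,390),(396,423),(360,374))]
c=A(403,376,38);print("bore",c,"mean",np.mean(P,0))
m=np.mean(P,0)
for p in P: d=p-m;print(np.hypot(*d),np.degrees(np.arctan2(d[1],d[0])))
# flange outline crop: 335..471 , 312(top)..446
print("outer", A(337,385,38),A(470,385,38),A(403,313,38),A(403,446,38))
pin=A(105,464,47.5);print("pin",pin,"plate c",A(100,427,42))
K=np.array([579,88.]);d=pin-K;print(np.hypot(*d),np.degrees(np.arctan2(d[1],d[0])))
print(proj(im,[579,88,94],True),proj(im,[579,88,42],True))
t=get_image("top")
for q in mark_of(t,"seat")[:1]: print(q["p"],q["location"],at(t,q["location"][1],q["location"][0],42))
E
```

```text
bore [590.32886841 -61.76643673] mean [587.23474429 -61.60565704]
19.277611772923983 -14.538684016416937
19.12126959832076 -105.51854003677256
19.12483814083213 165.72251169735844
19.206446414196794 74.94218591726612
outer [588.55738507 -32.72817517] [584.06412116 -90.54122264] [617.64701035 -63.94779417] [558.32335618 -59.20243394]
pin [560.73850911  83.85739529] plate c [577.74408513  85.47342842]
18.72546990639949 -167.2188101784833
[ 83.63646198 289.16623061] [119.49984927 265.48550635]
0.88 [259.9, 254.9] [577.53693027  86.16923195]
```

Request:
move_arm([
  [3,0.5,-30,0,0,0,80],
  [6,0.7,-60,0,0,0,80],
  [6,0.7,-85,0,0,0,80],
  [6,0.7,-100,0,0,0,80],
  [6,0.7,-110,0,0,0,80],
])

```text
t: 22.3
ee_pos: [587.5, -62.0, 13.8]
orientation: [-2.127, 2.299, -0.003]
ft_force: [0.0, -0.3, -0.1]
width: 80.1
```

Request:
move_arm([
  [0,0,-4,0,0,0,80],
  [0,0,-8,0,0,0,80],
  [0,0,-9,0,0,0,80],
  [0,0,-9,0,0,0,80],
])

```text
t: 22.63
ee_pos: [589.3, -62.2, 7.1]
orientation: [-2.126, 2.298, -0.007]
ft_force: [-0.3, 0.8, 0.7]
width: 79.8
```

Request:
move_arm([
  [-1,0,-2,0,0,0,80],
  [-1,0,-3,0,0,0,60],
  [-1,0,-3,0,0,0,50],
  [-1,0,-3,0,0,0,50],
  [-1,0,-3,0,0,0,50],
])

```text
t: 23.05
ee_pos: [587.9, -62.0, 3.6]
orientation: [-2.127, 2.298, -0.006]
ft_force: [-0.2, 1.4, 2.4]
width: 59.4
```

Request:
move_arm([
  [0,0,0,0,0,0,50],
  [0,0,0,0,0,0,50],
  [0,0,0,0,0,0,50],
])

```text
t: 23.3
ee_pos: [587.9, -62.0, 3.7]
orientation: [-2.127, 2.298, -0.006]
ft_force: [-0.5, 1.0, 3.7]
width: 59.0
```

```bash
python3 tgt.py -0.08 0
```

```text
23.3 [587.9 -62.    3.7] 59.0 [-0.13  0.69  1.81  0.01  0.64  1.51] rel [-0.004  0.01  -0.002] 0.011
```

Request:
move_arm([
  [0,0,10,0,0,0,50],
  [0,0,35,0,0,0,50],
  [0,0,65,0,0,0,50],
  [-10,10,95,0,0,0.08,50],
  [-25,30,115,0,0,0.16,50],
])

```text
t: 23.72
ee_pos: [564.6, -33.3, 121.3]
orientation: [-2.304, 2.117, -0.01]
ft_force: [0.5, 0.7, -2.2]
width: 58.8
```

Request:
move_arm([
  [-18,21,0,0,0,0.08,50],
  [-37,43,0,0,0,0.16,50],
  [-56,65,0,0,0,0.24,50],
  [-73,85,0,0,0,0.3,50],
  [-73,85,0,0,0,0.3,50],
])

```text
t: 24.13
ee_pos: [485.5, 55.1, 118.3]
orientation: [-2.6, 1.747, 0.003]
ft_force: [-0.1, -0.7, -2.5]
width: 58.9
```

```bash
python3 - <<'E'
from h import *
o=get_obs();M=R.from_rotvec(o["orientation"]).as_matrix();print(o["t"],o["ee_pos"],o["width"],M.round(3).tolist(),np.degrees(np.arctan2(M[1,0],M[0,0])))
im=get_image("wrist");np.savez("w5.npz",**{k:im[k] for k in("color","mtx","camera_from_world")})
for q in mark_of(im,"seat")[:1]: print(q["p"],q["location"],at(im,q["location"][1],q["location"][0],42,True))
for q in mark_of(im,"dereeler")[:1]: print(q["p"],q["location"],at(im,q["location"][1],q["location"][0],0,True))
c=proj(im,[578,87,42],True).round().astype(int);print(c)
x0,y0=max(c[0]-110,0),max(c[1]-85,0);print(x0,y0);save(im,"w5.png",(x0,y0,x0+260,y0+195),3)
E
```

```text
24.1333 [485.48179752  55.06708721 118.26922021] 58.90063022473627 [[0.378, -0.926, 0.003], [-0.926, -0.378, 0.008], [-0.007, -0.006, -1.0]] -67.79329533865557
0.71 [100.9, 323.4] [578.92176594  86.18849911]
0.63 [108.2, 319.8] [578.08237331  87.84091995]
[322 102]
212 17
```

View pics/w5.png

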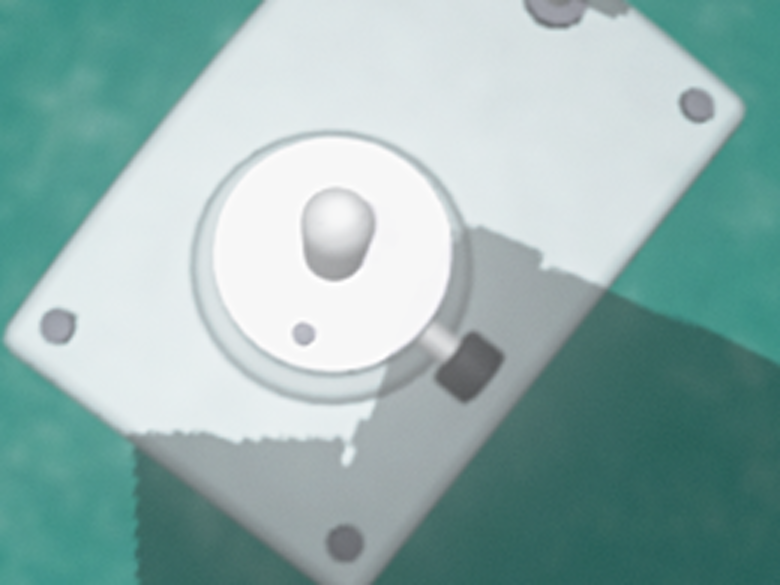

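```bash
python3 - <<'E'
from h import *
im=dict(np.load("w5.npz"));A=lambda c,r,z:at(im,212+c/3,17+r/3,z,True)
g=cv2.cvtColor(im["color"],cv2.COLOR_RGB2GRAY)
m=(g>232).astype(np.uint8);n,l,s,c=cv2.connectedComponentsWithStats(m);i=l[108,300];print(s[i])
cs,_=cv2.findContours((l==i).astype(np.uint8),0,1);e=cv2.fitEllipse(cv2.convexHull(max(cs,key=len)));print(e, at(im,e[0][0],e[0][1],42,True))
for p in((213,255),(452,255),(332,137),(332,373)):print(A(*p,42))
c=A(332.5,255,42);pin=A(304,333,47.5)
print(c,"pin",pin,"nose",A(338,218,92))
for k in(c,np.array([578.5,87])): d=pin-k;print(np.hypot(*d),np.degrees(np.arctan2(d[1],d[0])))
# spool lower: grey dark ring? held spool projected points for check
E
```

```text
[ 283   63   79   77 4110]
((322.1950988769531, 100.98408508300781), (77.10679626464844, 79.1112289428711), 76.4438705444336) [578.57961384  86.8729013 ]
[568.78206397 109.72668211]
[588.11383477  62.93299808]
[602.28334124  96.16448498]
[554.53487905  76.74912467]
[578.11938986  86.24956907] pin [559.96384556  85.31622045] nose [578.17711518  86.26883233]
18.179519477824623 -177.05710275695677
18.612472565230163 -174.8096343710055
```

```bash
python3 - <<'E'
from h import *
im=dict(np.load("w5.npz"));o=get_obs();p=o["ee_pos"]
c=proj(im,[p[0],p[1],p[2]+34],True);print(c)
x0,y0=int(c[0]-100),int(c[1]-75);print(x0,y0);save(im,"w6.png",(x0,y0,x0+200,y0+150),4)
E
```

```text
[321.08228498 320.71173171]
221 245
```

View pics/w6.png

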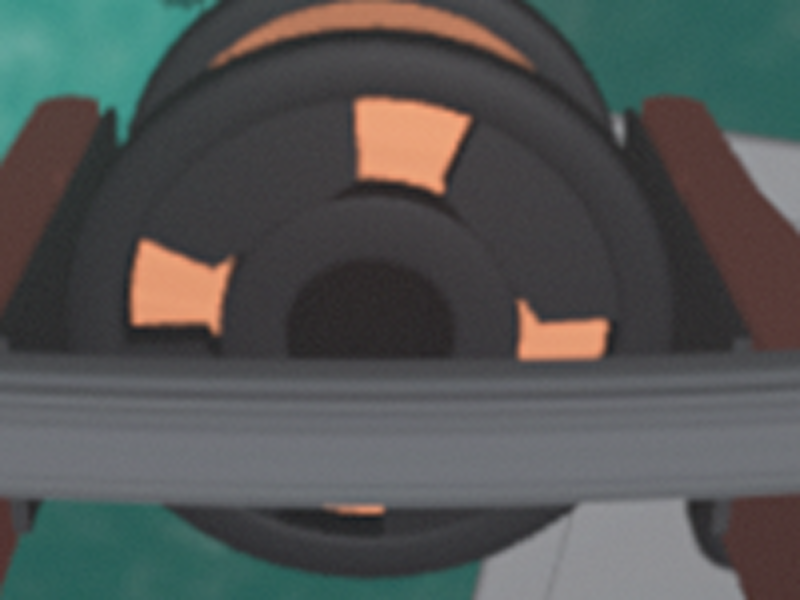

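```bash
python3 - <<'E'
from h import *
im=dict(np.load("w5.npz"));p=np.array([485.48,55.07,118.27]);z=p[2]-3.7+38
A=lambda c,r,zz=z:at(im,221+c/4,245+r/4,zz,True)
t,b,l,r=A(372,32),A(376,575),A(70,290),A(672,290)
print("TB",t,b,np.linalg.norm(t-b),(t+b)/2,"LR",l,r,np.linalg.norm(l-r),(l+r)/2)
ctr=(t+b)/2
bl,br,bt=A(288,325),A(456,325),A(372,258);print("bore",bl,br,np.linalg.norm(bl-br),bt, (bl+br)/2)
# top ellipse fit by least squares of circle to points in world
Q=np.array([A(*q) for q in((372,32),(376,575),(70,290),(672,290),(288,325),(456,325),(372,258))]);rad=np.array([30]*4+[8]*3)
from scipy.optimize import least_squares as L
s=L(lambda v:np.hypot(*(Q-v).T)-rad,ctr,loss='soft_l1');print("fit",s.x,s.fun.round(2),"tcp",p)
c=s.x
for qs in(((355,98),(470,117),(360,182),(443,193)),((140,240),(132,325),(234,258),(218,335))):
    d=np.mean([A(*q) for q in qs],0)-c
    e=[np.degrees(np.arctan2(*(A(*q)-c)[::-1])) for q in qs]
    print(np.hypot(*d),np.degrees(np.arctan2(d[1],d[0])),np.round(e,1),[round(np.hypot(*(A(*q)-c)),1) for q in qs])
E
```

```text
TB [514.0324016   65.59647905] [458.97394137  42.69724572] 59.630603970352 [486.50317149  54.14686239] LR [478.78097625  82.78153604] [500.87351769  28.9721165 ] 58.16815295838968 [489.82724697  55.87682627]
bore [483.69730162  61.96929715] [489.8407748  47.007972 ] 16.173543609399122 [493.43640841  57.20370354] [486.76903821  54.48863457]
fit [486.22576294  54.31711539] [ 0.01 -0.37 -0.58 -0.73  0.06  0.15 -0.23] tcp [485.48  55.07 118.27]
19.19282031175483 12.363529629053133 [25.8 -0.1 26.1 -2.5] [np.float64(23.8), np.float64(23.7), np.float64(15.6), np.float64(15.9)]
18.741739016732293 99.40884042051229 [ 89.1 111.6  81.7 114.7] [np.float64(23.9), np.float64(23.3), np.float64(15.1), np.float64(14.9)]
```

Request:
move_arm([
  [22,8,0,0,0,-0.04,50],
  [46,16,0,0,0,-0.08,50],
  [70,25,0,0,0,-0.12,50],
  [92,32,0,0,0,-0.14,50],
  [92,32,0,0,0,-0.14,50],
])

```text
t: 24.7
ee_pos: [587.5, 85.1, 119.1]
orientation: [-2.46, 1.93, -0.01]
ft_force: [0.5, -0.5, -2.3]
width: 59.2
```

Request:
move_arm([
  [0,0,-5,0,0,0,50],
  [0,0,-10,0,0,0,50],
  [0,0,-14,0,0,0,50],
  [0,0,-14,0,0,0,50],
  [0,0,-14,0,0,0,50],
])

```text
t: 25.12
ee_pos: [580.7, 84.5, 103.9]
orientation: [-2.466, 1.931, -0.002]
ft_force: [-0.1, -0.5, -2.9]
width: 58.9
```

```bash
python3 - <<'E'
from h import *
o=get_obs();M=R.from_rotvec(o["orientation"]).as_matrix();print(o["t"],o["ee_pos"],o["ft_force"],M[:,2].round(4),np.degrees(np.arctan2(M[1,0],M[0,0])))
E
```

```text
25.1167 [580.74362282  84.48804076 103.85644448] [-0.11667088 -0.54937195 -2.85995533] [ 0.0067  0.0069 -1.    ] -76.12831524717743
```

Request:
move_arm([
  [-1.7,1.3,0,0,0,0,50],
  [-3.3,2.7,0,0,0,0,50],
  [-3.3,2.7,0,0,0,0,50],
  [-3.3,2.7,0,0,0,0,50],
  [-3.3,2.7,0,0,0,0,50],
])

```text
t: 25.53
ee_pos: [578.5, 87.7, 104.6]
orientation: [-2.465, 1.929, -0.004]
ft_force: [-0.0, -0.5, -2.2]
width: 58.7
```

```bash
python3 - <<'E'
from h import *
o=get_obs();p=o["ee_pos"];M=R.from_rotvec(o["orientation"]).as_matrix();print(o["t"],p,o["qvel"].round(3),M[:,2].round(4))
im=get_image("wrist");t=get_image("top");np.savez("w7.npz",**{k:im[k] for k in("color","mtx","camera_from_world")})
print(get_obs()["ee_pos"])
# nose seen through the bore? brightness inside the bore
z=p[2]-3.7+38
c=proj(im,[p[0],p[1],z],True);print(c)
x,y=map(int,c);g=cv2.cvtColor(im["color"],cv2.COLOR_RGB2GRAY);print(g[y-30:y+24:3,x-30:x+31:3])
E
```

```text
25.5333 [578.52088587  87.73840521 104.61819348] [-0.     0.002  0.    -0.001 -0.001 -0.   ] [ 0.0087  0.0071 -0.9999]
[578.52644621  87.66998955 104.5550156 ]
[312.12918784 328.36615323]
[[ 70  72  71  72  72  74  77  78  77  77  79  78  78  78  80  82  77  58
   72  75  76]
 [ 72  73  69  69  73  75  75  72  74  74  75  74  73  76  74  74  77  80
   71  73  73]
 [ 75  69  72  71  73  72  72  72  70  73  70  71  73  72  73  76  74  75
   79  76  70]
 [ 66  68  70  71  70  71  72  71  69  69  72  68  69  71  70  71  73  72
   75  73  73]
 [ 66  69  71  69  70  69  66  66  62  54  55  54  59  66  67  68  70  71
   72  72  75]
 [ 68  69  66  70  70  68  59  52  51  51  53  52  53  53  51  63  69  68
   70  72  70]
 [ 68  68  71  69  67  56  49  54  50  53  52  51  49  50  52  50  62  68
   67  71  70]
 [ 68  66  69  66  60  51  51  50  50  51  52  50  50  52  50  48  49  61
   66  68  69]
 [ 66  65  66  68  53  51  52  50  51  52  51  51  47  49  49  50  50  56
   65  67  68]
 [ 65  68  67  64  49  51  50  51  52  51  51  51  51  50  51  48  52  49
   65  68  70]
 [ 66  63  66  65  48  48  48  50  50  50  51  51  51  52  48  48  50  49
   66  66  68]
 [ 65  62  67  65  47  50  49  49  49  48  51  51  52  50  49  48  49  48
   65  67  67]
 [ 71  70  70  69  60  59  61  59  57  59  60  59  59  58  58  59  60  62
   70  72  71]
 [ 86  87  88  88  87  87  87  88  86  86  89  87  88  87  88  87  89  85
   88  86  88]
 [113 111 111 111 110 108 111 109 109 109 109 109 108 109 110 109 110 110
  111 109 112]
 [100 101 100 103 104 103 104 104 102 102 103 103 102 104 103 103 103 102
  102 100 101]
 [125 125 124 123 123 122 121 124 121 122 123 122 123 122 122 122 123 123
  123 124 123]
 [120 120 119 118 120 121 120 119 119 120 118 118 119 119 118 119 118 118
  118 120 119]]
```

Request:
move_arm([
  [-1,-0.5,0,0,0,0,50],
  [-1,-0.5,-3,0,0,0,50],
  [-1,-0.5,-6,0,0,0,50],
  [-1,-0.5,-9,0,0,0,50],
  [-1,-0.5,-9,0,0,0,50],
])

```text
t: 26.05
ee_pos: [576.9, 87.0, 94.5]
orientation: [-2.466, 1.931, -0.002]
ft_force: [0.4, 0.2, -2.9]
width: 58.9
```

Request:
move_arm([
  [0,0,-2,0,0,0,50],
  [0,0,-4,0,0,0,50],
  [0,0,-4,0,0,0,50],
])

```text
t: 26.3
ee_pos: [577.2, 87.1, 90.9]
orientation: [-2.466, 1.93, -0.003]
ft_force: [0.1, -0.6, -2.6]
width: 59.1
```

Request:
move_arm([
  [0,0,-2,0,0,0,50],
  [0,0,-4,0,0,0,50],
  [0,0,-5,0,0,0,50],
])

```text
t: 26.55
ee_pos: [577.4, 87.1, 86.2]
orientation: [-2.465, 1.93, -0.003]
ft_force: [-0.7, -0.1, -2.6]
width: 59.3
```

Request:
move_arm([
  [0,0,-2,0,0,0,50],
  [0,0,-4,0,0,0,50],
  [0,0,-4,0,0,0,50],
])

```text
t: 26.8
ee_pos: [577.5, 87.1, 82.1]
orientation: [-2.465, 1.93, -0.003]
ft_force: [0.9, 0.2, -2.6]
width: 59.2
```

Request:
move_arm([
  [0,0,-5,0,0,0,50],
  [0,0,-10,0,0,0,50],
  [0,0,-15,0,0,0,50],
  [0,0,-15,0,0,0,50],
])

```text
t: 27.13
ee_pos: [577.5, 87.1, 66.4]
orientation: [-2.465, 1.93, -0.003]
ft_force: [2.4, 1.7, -3.2]
width: 59.2
```

Request:
move_arm([
  [0,0,-4,0,0,0,50],
  [0,0,-8,0,0,0,50],
  [0,0,-12,0,0,0,50],
  [0,0,-12,0,0,0,50],
])

```text
t: 27.47
ee_pos: [577.5, 87.1, 54.7]
orientation: [-2.465, 1.93, -0.003]
ft_force: [2.7, 0.9, -4.4]
width: 59.3
```

Request:
move_arm([
  [0,0,-1.5,0,0,0,50],
  [0,0,-3,0,0,0,50],
  [0,0,-4,0,0,0,50],
  [0,0,-4,0,0,0,50],
])

```text
t: 27.8
ee_pos: [577.5, 87.1, 51.3]
orientation: [-2.465, 1.93, -0.004]
ft_force: [2.0, 0.8, -3.2]
width: 58.6
```

Request:
move_arm([
  [0,0,-1,0,0,0,50],
  [0,0,-1,0,0,0,50],
])

```text
t: 27.97
ee_pos: [577.5, 87.2, 50.4]
orientation: [-2.465, 1.93, -0.004]
ft_force: [2.3, -0.2, -2.8]
width: 59.1
```

Request:
move_arm([
  [0,0,-0.7,0,0,0,50],
  [0,0,-1.5,0,0,0,50],
  [0,0,-1.5,0,0,0,50],
])

```text
t: 28.22
ee_pos: [577.5, 87.1, 48.9]
orientation: [-2.465, 1.93, -0.004]
ft_force: [0.6, -0.6, -1.8]
width: 59.1
```

Request:
move_arm([
  [0,0,-0.5,0,0,0,50],
  [0,0,-1,0,0,0,50],
  [0,0,-1,0,0,0,50],
])

```text
t: 28.47
ee_pos: [577.5, 87.1, 47.9]
orientation: [-2.465, 1.93, -0.004]
ft_force: [0.6, -0.2, -2.5]
width: 59.2
```

Request:
move_arm([
  [0,0,-0.5,0,0,0,50],
  [0,0,-1,0,0,0,50],
  [0,0,-1.5,0,0,0,50],
  [0,0,-1.5,0,0,0,50],
])

```text
t: 28.8
ee_pos: [577.5, 87.1, 46.3]
orientation: [-2.465, 1.93, -0.003]
ft_force: [1.7, 0.2, -2.5]
width: 59.2
```

Request:
move_arm([
  [0,0,-0.4,0,0,0,50],
  [0,0,-0.8,0,0,0,50],
  [0,0,-0.8,0,0,0,50],
])

```text
t: 29.05
ee_pos: [577.5, 87.1, 45.7]
orientation: [-2.465, 1.93, -0.003]
ft_force: [1.1, 0.6, -0.4]
width: 58.7
```

Seated, as the force shows the load being taken by the plate at the home height. I release, retreat upward and check.

Request:
move_arm([
  [0,0,0,0,0,0,66],
  [0,0,0,0,0,0,80],
  [0,0,0,0,0,0,80],
  [0,0,0,0,0,0,80],
  [0,0,4,0,0,0,80],
])

```text
t: 29.47
ee_pos: [576.8, 87.0, 49.1]
orientation: [-2.466, 1.93, -0.002]
ft_force: [-0.8, 0.6, -0.4]
width: 79.6
```

Request:
move_arm([
  [0,0,15,0,0,0,80],
  [0,0,40,0,0,0,80],
  [0,0,70,0,0,0,80],
  [-20,0,100,0,0,0,80],
  [-50,-10,120,0,0,0,80],
])

```text
t: 29.88
ee_pos: [530.2, 78.1, 172.6]
orientation: [-2.463, 1.927, -0.009]
ft_force: [0.1, -0.2, 0.7]
width: 80.4
```

Request:
move_arm([
  [-20,-10,0,0,0,0,80],
  [-40,-20,0,0,0,0,80],
  [-40,-20,0,0,0,0,80],
  [-40,-20,0,0,0,0,80],
])

```text
t: 30.22
ee_pos: [487.0, 56.9, 170.2]
orientation: [-2.464, 1.93, -0.004]
ft_force: [0.8, 0.2, 0.3]
width: 79.9
```

```bash
python3 - <<'E'
from h import *
o=get_obs();print(o["t"],o["ee_pos"],o["ft_force"],o["width"])
im=get_image("wrist");s=get_image("scene");t=get_image("top")
for n,i,f in(("w",im,True),("s",s,0),("t",t,0)):
  for k,z in(("wire_spool",61),("lid",0),("storage_box",0)):
    for q in mark_of(i,k)[:1]: print(n,k,round(q["p"],2),np.round(q["location"]),at(i,q["location"][1],q["location"][0],z,f).round(1))
c=proj(im,[577.9,87.3,80],True).round().astype(int);print(c)
x0,y0=max(0,c[0]-90),max(0,c[1]-70);save(im,"fin.png",(x0,y0,x0+180,y0+140),4);print(x0,y0)
# rim of upper flange predicted at home (z=80) vs on the pin (z=85)
for z in(80,85):
    P=np.array([proj(im,[577.9+30*np.cos(a),87.3+30*np.sin(a),z],True) for a in np.linspace(0,6.28,60)]);print(z,P.min(0),P.max(0))
E
```

```text
30.2167 [487.01776219  56.87058563 170.2295737 ] [0.78744314 0.18442887 0.25021595] 79.87796433573928
w wire_spool 0.57 [111. 303.] [578.2  86.9]
w lid 0.87 [317. 406.] [416.4 -55.9]
w storage_box 0.88 [279. 557.] [ 493.5 -221.1]
s wire_spool 0.59 [236. 264.] [577.2  89.1]
s lid 0.72 [334. 275.] [416.8 -59.7]
s storage_box 0.62 [346. 365.] [ 492.6 -220.2]
t wire_spool 0.49 [259. 249.] [577.5  95.1]
t lid 0.73 [344. 329.] [413.9 -59.1]
t storage_box 0.97 [302. 404.] [ 494.7 -215.1]
[302 108]
212 38
80 [257.53781464  65.52672985] [346.37740478 152.11397437]
85 [256.39278238  63.87692779] [347.00285137 152.14836658]
```

```bash
python3 -c "from workcell import close_job; print(close_job())"
```

```text
the job is handed in; nothing more can be done
None
```

I finished the job and handed it in at about 30 s of the 72 s allowed. No verdict came back.

**What I did**
- I lifted the lid by its knob and laid it flat on the bench, about 180 mm from the box, knob up.
- I took the spool out by its end faces and set it on its side on the bench. Then I gripped it across the wire, tilted it 65°, set it down on its edge and let it fall upright.
- I gripped it again from above and measured the slots and the pin in the wrist camera. Then I turned the spool about 18° in all and lowered it onto the spindle in small steps.

**Last checks**
- **Seating:** The spool went past the pin-top height with no upward force. The load came off at a TCP height of 45.7 mm, against the home height of 45.7 mm I expected from the grasp, so it should be home on the plate.
- **Position:** The wrist view puts the spool at (578.2, 86.9) mm, against a measured spindle position of about (577.9, 87.3).
- **Clear of the robot:** The gripper was open, well away and reading about zero force.

**Where checks disagreed or failed**
- The top view put the spool about 8 mm off in y, with a low score of 0.49. I trusted the wrist and scene views, and the free slide down the spindle.
- The final close-up could not be viewed because the picture limit was reached, so the seating rests on the height and force readings.
- I did not re-measure the solder reel, tape roll and flux bottle at the end. I kept the arm's moves clear of them.
- While tilting the spool, the arm swung about 30 mm sideways at a wrist singularity. This happened in free air and was corrected.

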